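# Turn the vial carousel to the orange cap

### The arm

A 7-joint arm with a two-finger parallel gripper is mounted at the origin on the work surface. World frame = base frame: x ahead of the robot, y to its left, z up, the work surface at z = 0. Lengths are in m, angles in degrees, forces in N, time in s.
With the tool pointing down it reaches from about 0.4 to 0.85 m from the base axis. Payload 10.4 kg.
Tool frame: the origin (TCP) lies at the very end of the fingers, on their centre line; the grasp point (between the pads) lies 19 mm behind it; z points along the fingers, y is the direction in which the jaws open and shut (so a half turn about z gives the same grasp; the last joint's range is limited). The gripper opens to 87 mm and grips with 3 to 60 N. Pads are 19 mm wide; open, the fingers measure 117 mm over their backs; the gripper's body (75 mm by 190 mm) begins 51 mm behind the grasp point.
Start: joints at [62.246, 19.034, -3.707, 83.658, 1.238, 77.344, -5.071], TCP at [0.278, -0.56, 0.223] pointing down, gripper open.
Joint ranges: [-148.97, 148.97], [-28.65, 121.19], [-84.17, 76.75], [9.2, 138.47], [-72.65, 252.65], [3.7, 117.97], [-149.18, 149.18]. Speed limits (degrees/s): [127.2, 127.2, 159.86, 159.86, 180, 180, 180].

### API

Orientations are given as a 3x3 rotation matrix whose columns are the frame's x, y, z axes.
In Python, from cell import read_state, capture, hand_in, boxes_of, mark_of gives the robot as it stands.
- The arm moves only by the tool servo_tool, never from a script. Its argument "plan" is one flat list of numbers, 7 for each row, row after row: the opening, from 0 (shut) to 1 (fully open), then the shift along the tool's x, y, z in mm, then the turn, a rotation vector about the tool's x, y, z in rad. In form: [grip, dx, dy, dz, wx, wy, wz, grip, dx, dy, dz, wx, wy, wz, ...]. A call has 1 to 12 rows; each row shifts and turns the pose as measured when the row begins, along the tool's axes as they then stand; what a row does not reach is not made up. A row lasts 1/10 s, in which the tool goes at most 50 mm and 8.59 degrees, less where a joint would pass 70% of its speed; a pose out of reach is approached as far as the arm can. A call is refused whole if a number of a shift passes 50 or a number of a turn 0.15, either way. A call with a gripper value outside its range is refused whole. The fingers move at their own pace and stop on an object; "grip_force" is the grip in N (left out, the last holds). Time passes only in rows, so rows that do not move let the fingers close. It gives the time, the measured TCP pose, the force and the opening at its end, in the units of the state.
- read_state(): the state, without advancing time (a new reading comes with each control period).
- capture(name): name is "side" or "top" or "wrist"; returns a dict with "pixels" (420x560x3 uint8, red, green, blue), "depth" (420x560 float32, m along the optical axis (not along the pixel's ray), 0 where there is no reading), "fx", "fy", "cx", "cy" (pixels), "distortion" ([k1, k2, p1, p2, k3] as OpenCV has them; the pictures are not rectified), "extrinsics" (4x4, takes a point from world to camera coordinates); the wrist camera has in their place "mount" (4x4, takes a point from camera to tool coordinates, whose origin is the TCP and whose axes are the flange's). Camera axes: x right, y down, z forward; pixel columns grow to the right and rows downward; lengths in m; the calibration is good to about 2 mm. A picture is of the moment at which its call begins: read the wrist's pose just before it.
- hand_in(): hands the job in, once; it reports no verdict.
Trained networks look in the newest picture that a camera, given by its name, has taken for a name from the list of things; names that differ only in an ending like _2 or _b are one class to them, and where a whole thing is asked for, a point or a joint stands for the part that bears it (a point fixed in the world has none). Each returns a list of dicts, best first, with "p" (0 to 1); they miss things now and then, are a little off and sometimes report something else, mostly with a low value. They report only what shows in the picture. A call takes as long as a camera call. They do not tell look-alikes from the thing itself.
- boxes_of(thing, camera): "at" ([x, y, z] in m, in world coordinates, good to about 4 mm: the middle of the surface that is visible of it).
- mark_of(thing, camera): "at" ([x, y, z] in m, in world coordinates, good to about 4 mm: a listed point, or the origin of a listed thing).
The state is a dict: "t": time; "joints": joint angles; "dq": joint speeds; "joint_efforts": joint torques, N m; "position": TCP position; "ee_rot": TCP orientation; "contact_force": force on the tool from outside, world axes, zero at the start; "torque": the same for the moment, N m; "opening": opening from 0.0 (shut) to 1.0 (fully open).
Only numpy, scipy, OpenCV 4.12 (cv2) and the standard library are available. Lean on these libraries where they do the work, as an engineer would, in place of code of your own. Each camera call takes 0.05 s, during which the arm holds its last target.

### The job

Turn the medicine carousel by gently and slowly pushing the pegs on its rim with the fingertips, until the orange-capped vial faces the front, squarely in line with the green arrow, and leave it at rest there. Do not touch or lift any vial: all of them must stay standing in their collars. Leave the tablet jar, the carton and the steel cup where they are.

Things in the scene. Friction and masses are not known exactly. Their poses are not given: they have to be found in the camera images.
- foot: Fixed round black foot of the carousel, 190 mm across, 20 mm high, with a flat green arrow (6 mm thick, on the counter) that sticks out from under the deck and marks the front. Origin on the carousel's axis at counter height; z up; its -x axis runs outwards along the arrow, whose tip is 230 mm from the axis. Its place varies and it is turned up to 30 degrees from the robot.
- front (a point): The point above the green arrow's line, 60 mm from the carousel's axis and 63.5 mm above the counter, where the middle of a vial lies when that vial faces the front.
- carousel: Pale blue round turning deck, 250 mm across, its top 36 mm above the counter; turns about the vertical axis either way without stops, against light friction (1.5 N at the pegs), and stays where it is left. Origin on the axis, 22 mm above the counter; its axes turn with it, z up. Six white collars, 35 mm across, 8 mm high, 60 mm from the axis at 0, 60 .. 300 degrees from its x; the one at 180 is empty.
- peg0 (a point): One of six black upright finger pegs on the carousel's rim, 12 mm in diameter, 30 mm tall (top 66 mm above the counter); this point is half-way up its axis. The pegs are centred 110 mm from the carousel's axis, half-way between collars: at 30 (this one), 90, 150, 210, 270 and 330 degrees from the carousel's x axis.
- orange_vial_mid (a point): THE MARKED VIAL. Small injection vial with an orange cap and a matching stripe round its white label, 26 mm across, 55 mm tall, 30 g, standing loose in one of the carousel's collars. This point is on its axis, half-way up (27.5 mm above its underside, normally 63.5 mm above the counter).
- white_vial_mid (a point): Small injection vial with a white cap and a matching stripe round its white label, 26 mm across, 55 mm tall, 30 g, standing loose in one of the carousel's collars. This point is on its axis, half-way up (27.5 mm above its underside, normally 63.5 mm above the counter).
- grey_vial_mid (a point): Small injection vial with a dark grey cap and a matching stripe round its white label, 26 mm across, 55 mm tall, 30 g, standing loose in one of the carousel's collars. This point is on its axis, half-way up (27.5 mm above its underside, normally 63.5 mm above the counter).
- blue_vial_mid (a point): Small injection vial with a blue cap and a matching stripe round its white label, 26 mm across, 55 mm tall, 30 g, standing loose in one of the carousel's collars. This point is on its axis, half-way up (27.5 mm above its underside, normally 63.5 mm above the counter).
- green_vial_mid (a point): Small injection vial with a green cap and a matching stripe round its white label, 26 mm across, 55 mm tall, 30 g, standing loose in one of the carousel's collars. This point is on its axis, half-way up (27.5 mm above its underside, normally 63.5 mm above the counter).
- tablet_jar_mid (a point): Amber tablet jar with a white cap, 48 mm across, 80 mm tall, loose on the counter near the carousel; point at its centre. A bystander.
- carton_mid (a point): White medicine carton with a blue band, 55 x 90 x 45 mm high, loose on the counter near the carousel; point at its centre. A bystander.
- steel_cup_mid (a point): Steel medicine cup, 60 mm across the rim, 55 mm tall, loose on the counter beyond the carousel; point at its centre. A bystander.
Things that resemble listed ones, but are neither listed nor needed, are in the scene too. What is shaped like the part that bears orange_vial_mid but purple or red is not meant.

How it is judged (in metres and radians):
At the end, for the whole second after the job is handed in: The orange-capped vial's centre is within 10 mm (about 10 degrees of turn) of the front point above the green arrow, the carousel is at rest, all five vials stand upright in their collars, and jar, carton and cup are within 15 mm of where they stood (horizontal distance between orange_vial_mid and front below 0.01 m and angular speed of carousel below 0.05 rad/s and angle between each of orange_vial_mid, white_vial_mid, grey_vial_mid, blue_vial_mid, green_vial_mid's own z axis and vertical below 0.12 rad and height (world z) of orange_vial_mid between 0.059 and 0.068 m and horizontal distance between each of orange_vial_mid, white_vial_mid, grey_vial_mid, blue_vial_mid, green_vial_mid and carousel below 0.066 m and height (world z) of white_vial_mid between 0.059 and 0.068 m and height (world z) of grey_vial_mid between 0.059 and 0.068 m and height (world z) of blue_vial_mid between 0.059 and 0.068 m and height (world z) of green_vial_mid between 0.059 and 0.068 m and distance of each of tablet_jar_mid, carton_mid, steel_cup_mid from where it was at the start of the episode below 0.015 m); the robot touches nothing.
It fails at once if the robot touches a vial (over 1 N) (contact force between any of the fingers, the arm and orange_vial above 1 N or contact force between any of the fingers, the arm and white_vial above 1 N or contact force between any of the fingers, the arm and grey_vial above 1 N or contact force between any of the fingers, the arm and blue_vial above 1 N or contact force between any of the fingers, the arm and green_vial above 1 N).
It fails at once if a vial is lifted from its collar or topples (height (world z) of any of orange_vial_mid, white_vial_mid, grey_vial_mid, blue_vial_mid, green_vial_mid above 0.073 m or angle between any of orange_vial_mid, white_vial_mid, grey_vial_mid, blue_vial_mid, green_vial_mid's own z axis and vertical above 0.4 rad).
It fails at once if the tablet jar, the carton or the steel cup is moved (over 15 mm) (distance of any of tablet_jar_mid, carton_mid, steel_cup_mid from where it was at the start of the episode above 0.015 m).
It fails at once if the carousel is pushed roughly (over 25 N), or with another part of the robot than the fingers (over 3 N) (contact force between the fingers and carousel above 25 N or contact force between the arm and carousel above 3 N).
It fails at once if the carousel is whirled (over 3 rad/s) (angular speed of carousel above 3 rad/s).
It also fails if it takes over 48 s, if anything falls off the work surface, if the arm or the gripper's body presses on something with over 40 N, if the wrist force passes 120 N, or if a joint passes its speed limit or range.

## Working session

There is one attempt and no reset: what is moved stays moved. The work goes in short steps, Python scripts to look and compute and a tool call to move; the robot and the scene stay as the last step left them, time stands still between calls to the robot, and variables do not carry over. Pictures are saved under pics/ and viewed, and the job is handed in when it is done.

Besides the shell and the picture viewer there is one more tool, called after "Call:" in YAML: its name, and indented under it one key for each argument. servo_tool: Moves the arm, as the interface text tells. Its arguments: {"type":"object","properties":{"plan":{"type":"array","items":{"type":"number"}},"grip_force":{"type":"number"}},"required":["plan"]}

```bash
mkdir -p pics; cat > h.py <<'E'
import numpy as np, cv2
from cell import *
def snap(n,f):
    c=capture(n); cv2.imwrite('pics/'+f,c['pixels'][:,:,::-1]); return c
E
python3 - <<'E'
from h import *
s=read_state(); print(s['t'],s['position'],s['ee_rot'],s['opening'])
c=snap('top','top1.png')
for n in ['foot','carousel','peg0','tablet_jar_mid','carton_mid','steel_cup_mid','orange_vial_mid','white_vial_mid','grey_vial_mid','blue_vial_mid','green_vial_mid','front']:
    try: print(n,[(np.round(d['at'],3).tolist(),round(d['p'],2)) for d in mark_of(n,'top')])
    except Exception as e: print(n,e)
snap('side','side1.png')
E
```

```text
0.0 [ 0.27828813 -0.55919279  0.22176216] [[ 8.95261600e-01  4.45540329e-01 -6.94261066e-04]
 [ 4.45540865e-01 -8.95260742e-01  1.24174728e-03]
 [-6.82961833e-05 -1.42101034e-03 -9.99998988e-01]] 1.0034978928000031
foot []
carousel [([0.552, 0.117, 0.029], 0.66)]
peg0 [([0.629, 0.194, 0.054], 0.94), ([0.757, 0.101, 0.028], 0.17)]
tablet_jar_mid [([0.589, 0.348, 0.039], 0.71)]
carton_mid [([0.568, -0.13, 0.024], 0.87)]
steel_cup_mid [([0.753, 0.099, 0.027], 0.78)]
orange_vial_mid [([0.676, 0.343, 0.032], 0.78), ([0.608, 0.134, 0.062], 0.73), ([0.853, 0.083, 0.027], 0.7), ([0.79, 0.182, 0.028], 0.62), ([0.763, 0.244, 0.024], 0.5), ([0.544, 0.055, 0.06], 0.2)]
white_vial_mid [([0.596, 0.07, 0.063], 0.41)]
grey_vial_mid [([0.541, 0.056, 0.063], 0.7)]
blue_vial_mid [([0.507, 0.156, 0.062], 0.6)]
green_vial_mid [([0.569, 0.17, 0.066], 0.73)]
front []
```

View pics/top1.png

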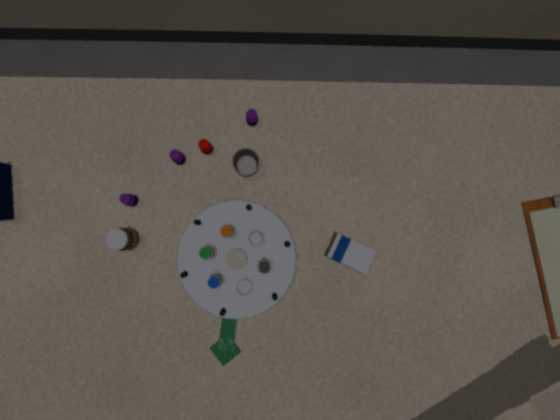

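View pics/side1.png

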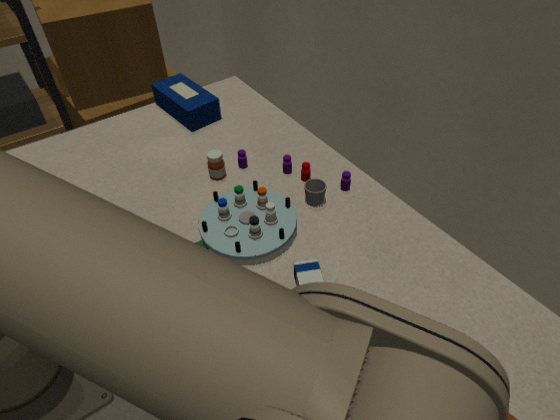

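The top view shows the deck at about (236,259), the orange vial at (228,231) at the back, and the arrow running to about (224,360), so it needs roughly a half turn. Next I'll measure precisely.

```bash
cat >> h.py <<'E'
def ray(c,px,z):
    K=np.array([[c['fx'],0,c['cx']],[0,c['fy'],c['cy']],[0,0,1.]])
    n=cv2.undistortPoints(np.array(px,float).reshape(-1,1,2),K,np.array(c['distortion'],float)).reshape(-1,2)
    E=np.array(c['extrinsics']);R=E[:3,:3];o=-R.T@E[:3,3]
    d=np.c_[n,np.ones(len(n))]@R
    return o+d*((z-o[2])/d[:,2])[:,None]
def blobs(m,lo,hi):
    n,l,st,ce=cv2.connectedComponentsWithStats(m.astype(np.uint8))
    return [(ce[i],st[i,4],l==i) for i in range(1,n) if lo<=st[i,4]<=hi]
def axisfit(P):
    A=np.c_[2*P[:,:2],np.ones(len(P))];s=np.linalg.lstsq(A,(P[:,:2]**2).sum(1),rcond=None)[0]
    return s[:2],np.sqrt(s[2]+s[0]**2+s[1]**2)
E
python3 - <<'E'
from h import *
c=snap('top','top2.png');p=c['pixels']
hsv=cv2.cvtColor(p,cv2.COLOR_RGB2HSV)
H,S,V=[hsv[...,i].astype(int) for i in range(3)]
g=(H>50)&(H<90)&(S>90)
for b in blobs(g,8,5000):
    print('green',b[0],b[1])
    if b[1]>200:
        ys,xs=np.where(b[2]);P=ray(c,np.c_[xs,ys],0.006)[:,:2]
        m=P.mean(0);w,v=np.linalg.eigh(np.cov(P.T));print('arrow mean',m,'dir',v[:,1],np.degrees(np.arctan2(v[1,1],v[0,1])), 'proj range',((P-m)@v[:,1]).min(),((P-m)@v[:,1]).max())
        print('ext', P[np.argmin((P-m)@v[:,1])],P[np.argmax((P-m)@v[:,1])])
        cv2.imwrite('pics/arrow.png',cv2.resize(p[190:375,160:320,::-1],None,fx=3.2,fy=3.2,interpolation=cv2.INTER_CUBIC))
Y,X=np.mgrid[:420,:560]
near=np.hypot(X-236,Y-259)<62
P=[]
for b in blobs((V<60)&near,5,80):
    w=ray(c,[b[0]],0.055)[0];print('dark',b[0],b[1],w); 
    P.append(w)
o=(H<22)&(H>4)&(S>150)&near
for b in blobs(o,5,400): print('orange',b[0],b[1],ray(c,[b[0]],0.088)[0])
# deck circle
d=(H>85)&(H<125)&(S>20)&(V>100)&(np.hypot(X-236,Y-259)<75)
k=max(blobs(d,1000,20000),key=lambda b:b[1]);cn=max(cv2.findContours(k[2].astype(np.uint8),0,2)[0],key=len)[:,0]
print('deck',axisfit(ray(c,cn,0.036)))
E=np.array(c['extrinsics']);print(-E[:3,:3].T@E[:3,3])
E
```

```text
green [204.82222222 252.57777778] 90
green [225.92471591 342.13210227] 704
arrow mean [0.37367193 0.13489009] dir [-0.99219387  0.12470494] 172.8362831910932 proj range -0.04851742758547488 0.04614074226937699
ext [0.42021854 0.11617258] [0.32787352 0.14050213]
dark [248.56521739 206.91304348] 23 [0.65904713 0.08792399 0.055     ]
dark [197.17241379 221.89655172] 29 [0.62736638 0.19275508 0.055     ]
dark [286.875      243.66666667] 24 [0.58399122 0.00852146 0.055     ]
dark [183.64705882 274.05882353] 34 [0.52110227 0.21822077 0.055     ]
dark [220.09090909 277.45454545] 11 [0.51456984 0.14427361 0.055     ]
dark [274.10344828 295.82758621] 29 [0.47779898 0.03404116 0.055     ]
dark [222.375  311.6875] 32 [0.44568983 0.13868272 0.055     ]
orange [226.12195122 230.52439024] 82 [0.60948105 0.13043337 0.088     ]Traceback (most recent call last):
  File "<stdin>", line 23, in <module>
ValueError: max() iterable argument is empty
```

```bash
ls pics
```

```text
arrow.png
side1.png
top1.png
top2.png
```

View pics/arrow.png

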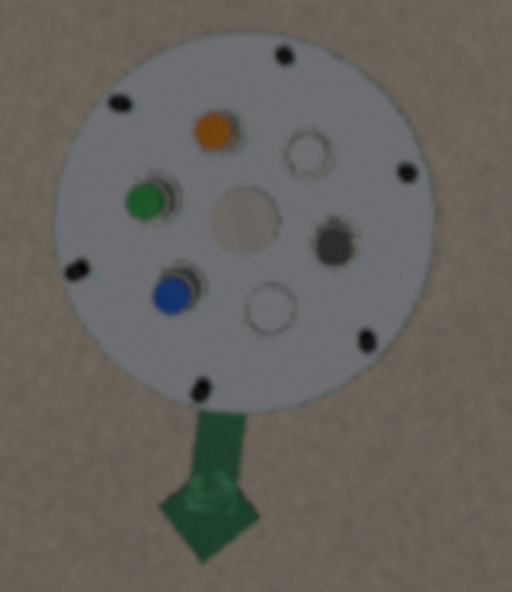

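```bash
python3 - <<'E'
import numpy as np
from h import axisfit
P=np.array([[.65905,.08792],[.62737,.19276],[.58399,.00852],[.52110,.21822],[.47780,.03404],[.44569,.13868]])
c,r=axisfit(P);print(c,r,[round(np.degrees(np.arctan2(*(p-c)[::-1])),1) for p in P])
for q in [[.37367,.13489],[.3279,.1405],[.6095,.1304],[.608,.134]]:
    d=np.array(q)-c;print(np.hypot(*d),np.degrees(np.arctan2(d[1],d[0])))
E
```

```text
[0.55246685 0.11341719] 0.10938910496195066 [np.float64(-13.5), np.float64(46.6), np.float64(-73.3), np.float64(106.7), np.float64(-133.2), np.float64(166.7)]
0.18008163764417098 173.15179804024848
0.22619405400869583 173.1233283929194
0.05950794518218562 16.58199575971799
0.05922484537071101 20.33672199636922
```

Call:
servo_tool:
  plan: [0, 32, -24, 0, 0, 0, 0, 0, 32, -24, 0, 0, 0, 0, 0, 32, -24, 0, 0, 0, 0, 0, 32, -24, 0, 0, 0, 0, 0, 32, -24, 0, 0, 0, 0, 0, 32, -24, 0, 0, 0, 0, 0, 32, -24, 0, 0, 0, 0, 0, 32, -24, 0, 0, 0, 0, 0, 32, -24, 0, 0, 0, 0, 0, 32, -24, 0, 0, 0, 0, 0, 0, 0, 0, 0, 0, 0]
  grip_force: 20

```text
t: 1.85
position: [0.4638, -0.1894, 0.2225]
ee_rot: [[0.897, 0.442, 0.002], [0.442, -0.897, -0.003], [0.0, 0.004, -1.0]]
contact_force: [0.5, -0.2, 0.1]
opening: 0.079
```

Call:
servo_tool:
  plan: [0, 12, -29, 0, 0, 0, 0, 0, 12, -29, 0, 0, 0, 0, 0, 12, -29, 0, 0, 0, 0, 0, 12, -29, 0, 0, 0, 0, 0, 12, -29, 0, 0, 0, 0, 0, 12, -29, 0, 0, 0, 0, 0, 12, -29, 0, 0, 0, 0, 0, 12, -29, 0, 0, 0, 0, 0, 0, 0, 0, 0, 0, 0, 0, 0, 0, 0, 0, 0, 0]

```text
t: 2.85
position: [0.4465, 0.0684, 0.2227]
ee_rot: [[0.897, 0.442, 0.006], [0.442, -0.897, -0.006], [0.003, 0.008, -1.0]]
contact_force: [0.1, -0.5, -0.5]
opening: 0.008
```

```bash
python3 - <<'E'
from h import *
s=read_state(); print(s['t'],s['position'],s['ee_rot'],s['joints'],s['opening'])
snap('wrist','w1.png')
E
```

```text
2.85 [0.4464874  0.06842856 0.22267513] [[ 0.89687222  0.4422522   0.00576365]
 [ 0.44228212 -0.89685715 -0.00581193]
 [ 0.00259884  0.00776172 -0.9999665 ]] [ 23.21247837  -1.61645169 -36.81660656 106.98160984  -0.58994282
  74.07064611 -77.18542754] 0.007516090721623059
```

View pics/w1.png

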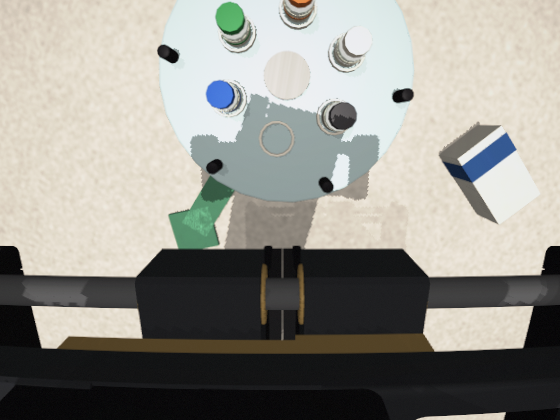

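```bash
python3 - <<'E'
from h import *
c=capture('wrist');print(np.round(c['mount'],3))
E
```

```text
[[-0.001 -0.966 -0.26   0.071]
 [ 1.    -0.001  0.    -0.   ]
 [-0.    -0.26   0.966 -0.162]
 [ 0.     0.     0.     1.   ]]
```

Call:
servo_tool:
  plan: [0, 0, 1, 25, 0, 0, 0, 0, 0, 1, 25, 0, 0, 0, 0, 0, 1, 25, 0, 0, 0, 0, 0, 1, 25, 0, 0, 0, 0, 0, 0, 25, 0, 0, 0, 0, 0, 0, 20, 0, 0, 0, 0, 0, 0, 10, 0, 0, 0, 0, 0, 0, 0, 0, 0, 0, 0, 0, 0, 0, 0, 0, 0]

```text
t: 3.85
position: [0.4521, 0.0526, 0.0633]
ee_rot: [[0.904, 0.427, 0.008], [0.427, -0.904, -0.008], [0.004, 0.01, -1.0]]
contact_force: [0.4, 0.1, 0.5]
opening: 0.006
```

Call:
servo_tool:
  plan: [0, 0, -5, 10, 0.005, -0.002, 0, 0, 0, -3, 6, 0.005, -0.002, 0, 0, 0, 0, 0, 0, 0, 0]

```text
t: 4.15
position: [0.4501, 0.0601, 0.048]
ee_rot: [[0.905, 0.426, 0.003], [0.426, -0.905, -0.0], [0.003, 0.001, -1.0]]
contact_force: [0.9, 0.0, 0.1]
opening: 0.007
```

Call:
servo_tool:
  plan: [0, 0.3, 2, 0, 0, 0, -0.018, 0, 0.3, 2, 0, 0, 0, -0.018, 0, 0.3, 2, 0, 0, 0, -0.018, 0, 0.3, 2, 0, 0, 0, -0.018, 0, 0.3, 2, 0, 0, 0, -0.018, 0, 0.3, 2, 0, 0, 0, -0.018, 0, 0.3, 2, 0, 0, 0, -0.018, 0, 0.3, 2, 0, 0, 0, -0.018, 0, 0.3, 2, 0, 0, 0, -0.018, 0, 0.3, 2, 0, 0, 0, -0.018]

```text
t: 5.15
position: [0.4646, 0.0431, 0.049]
ee_rot: [[0.804, 0.594, 0.005], [0.594, -0.804, -0.0], [0.004, 0.003, -1.0]]
contact_force: [-1.3, 0.2, 0.2]
opening: 0.006
```

```bash
cat >> h.py <<'E'
C=np.array([.5525,.1134])
def where():
    s=read_state();p=s['position'];d=p[:2]-C;R=np.array(s['ee_rot']);a=np.degrees(np.arctan2(d[1],d[0]))
    y=np.degrees(np.arctan2(R[1,1],R[0,1]))
    print('t',s['t'],'r',np.hypot(*d),'ang',a,'z',p[2],'yaw-tangent',(y-a-90+180)%360-180,'tilt',R[2,:2],'f',s['contact_force'],'j7',s['joints'][6])
E
python3 -c "
from h import *
where()"
```

```text
t 5.15 r 0.11260118398201668 ang -141.35688677982824 z 0.04900375911313375 yaw-tangent -2.197735385651953 tilt [0.00376125 0.00297445] f [-1.33776933  0.19997676  0.21871014] j7 -72.29780479390186
```

Call:
servo_tool:
  plan: [0, 0.1, 3, 0.1, 0, 0, -0.025, 0, 0.1, 3.5, 0.1, 0, 0, -0.029, 0, 0.1, 4, 0.1, 0, 0, -0.033, 0, 0.1, 4, 0.1, 0, 0, -0.033, 0, 0.1, 4, 0.1, 0, 0, -0.033, 0, 0.1, 4, 0.1, 0, 0, -0.033, 0, 0.1, 4, 0.1, 0, 0, -0.033, 0, 0.1, 4, 0.1, 0, 0, -0.033, 0, 0.1, 4, 0.1, 0, 0, -0.033, 0, 0.1, 4, 0.1, 0, 0, -0.033, 0, 0.1, 4, 0.1, 0, 0, -0.033, 0, 0.1, 4, 0.1, 0, 0, -0.033]

```text
t: 6.35
position: [0.4986, 0.0145, 0.0473]
ee_rot: [[0.498, 0.867, -0.001], [0.867, -0.498, 0.003], [0.002, -0.002, -1.0]]
contact_force: [-1.1, 0.9, 0.9]
opening: 0.001
```

```bash
python3 -c "
from h import *
where();snap('top','top3.png')"
```

```text
t 6.35 r 0.11264178627983212 ang -118.60771871839015 z 0.047313485199066654 yaw-tangent -1.2326601583218633 tilt [ 0.00235388 -0.00242165] f [-1.12302163  0.91325697  0.90942896] j7 -46.97126947562915
```

View pics/top3.png

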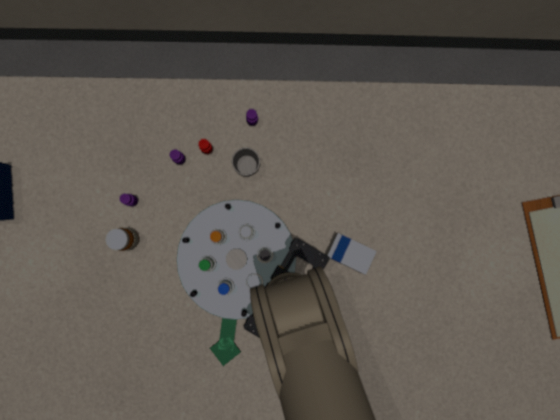

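The orange vial has moved to (217,237), so the deck is turning the right way and nothing else has shifted. Continuing.

Call:
servo_tool:
  plan: [0, 0.1, 4, 0, 0, 0, -0.035, 0, 0.1, 4.5, 0, 0, 0, -0.039, 0, 0.1, 4.5, 0, 0, 0, -0.039, 0, 0.1, 4.5, 0, 0, 0, -0.039, 0, 0.1, 4.5, 0, 0, 0, -0.039, 0, 0.1, 4.5, 0, 0, 0, -0.039, 0, 0.1, 4.5, 0, 0, 0, -0.039, 0, 0.1, 4.5, 0, 0, 0, -0.039, 0, 0.1, 4.5, 0, 0, 0, -0.039, 0, 0.1, 4.5, 0, 0, 0, -0.039, 0, 0.1, 4.5, 0, 0, 0, -0.039, 0, 0.1, 4.5, 0, 0, 0, -0.039]

```text
t: 7.6
position: [0.5477, 0.0005, 0.0457]
ee_rot: [[0.036, 0.999, -0.009], [0.999, -0.036, 0.004], [0.004, -0.009, -1.0]]
contact_force: [-1.8, 0.7, 1.0]
opening: 0.006
```

```bash
python3 -c "
from h import *
where()"
```

```text
t 7.6 r 0.11299628841568764 ang -92.45994269129353 z 0.04566169049162827 yaw-tangent 0.3916176404463272 tilt [ 0.00391937 -0.00944181] f [-1.77815149  0.69751671  0.99227788] j7 -20.73915607542911
```

Call:
servo_tool:
  plan: [0, 0.1, 4.5, -0.1, -0.002, -0.001, -0.038, 0, 0.1, 4.5, -0.1, -0.002, -0.001, -0.038, 0, 0.1, 4.5, -0.1, -0.002, -0.001, -0.038, 0, 0.1, 4.5, -0.1, -0.002, -0.001, -0.038, 0, 0.1, 4.5, -0.1, -0.002, -0.001, -0.038, 0, 0.1, 4.5, -0.1, -0.001, 0, -0.038, 0, 0.1, 4.5, -0.1, -0.001, 0, -0.038, 0, 0.1, 4.5, -0.1, -0.001, 0, -0.038, 0, 0.1, 4.5, -0.1, -0.001, 0, -0.038, 0, 0.1, 4.5, -0.1, -0.001, 0, -0.038, 0, 0.1, 4.5, -0.1, -0.001, 0, -0.038, 0, 0.1, 4.5, -0.1, -0.001, 0, -0.038]

```text
t: 8.8
position: [0.5981, 0.0097, 0.0449]
ee_rot: [[-0.423, 0.906, -0.001], [0.906, 0.423, -0.0], [0.0, -0.001, -1.0]]
contact_force: [-1.7, -1.0, 1.7]
opening: 0.007
```

```bash
python3 -c "
from h import *
where();snap('top','top4.png')"
```

```text
t 8.8 r 0.11333083553534672 ang -66.26631740508105 z 0.04491933563871578 yaw-tangent 1.270465305456355 tilt [ 0.00024922 -0.00134748] f [-1.703214   -0.96468134  1.72380414] j7 2.29474552890501
```

View pics/top4.png

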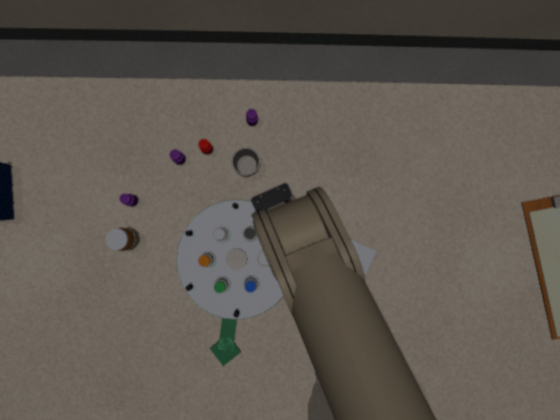

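Orange is now at (205,260), on the left, with about 80° to go.

```bash
cat >> h.py <<'E'
def deck(c):
    hsv=cv2.cvtColor(c['pixels'],cv2.COLOR_RGB2HSV);H,S,V=[hsv[...,i].astype(int) for i in range(3)]
    Y,X=np.mgrid[:420,:560];near=np.hypot(X-236,Y-259)<66
    for b in blobs((V<60)&near,8,80):
        d=ray(c,[b[0]],.055)[0,:2]-C;r=np.hypot(*d);a=np.degrees(np.arctan2(d[1],d[0]))
        if .1<r<.12: print('peg r %.4f a %.1f mod60 %.1f'%(r,a,a%60))
    for b in blobs((H<22)&(H>4)&(S>150)&near,15,400):
        d=ray(c,[b[0]],.085)[0,:2]-C;print('orange r %.4f a %.1f'%(np.hypot(*d),np.degrees(np.arctan2(d[1],d[0]))))
E
python3 -c "
from h import *
deck(capture('top'))"
```

```text
peg r 0.1094 a 2.1 mod60 2.1
peg r 0.1094 a 61.9 mod60 1.9
peg r 0.1099 a 122.1 mod60 2.1
peg r 0.1093 a -177.9 mod60 2.1
orange r 0.0603 a 92.4
```

Call:
servo_tool:
  plan: [0, 0.2, 4.5, -0.1, 0, 0, -0.036, 0, 0.2, 4.5, -0.1, 0, 0, -0.036, 0, 0.2, 4.5, -0.1, 0, 0, -0.036, 0, 0.2, 4.5, -0.1, 0, 0, -0.036, 0, 0.2, 4.5, -0.1, 0, 0, -0.036, 0, 0.2, 4.5, -0.1, 0, 0, -0.036, 0, 0.2, 4.5, -0.1, 0, 0, -0.036, 0, 0.2, 4.5, -0.1, 0, 0, -0.036, 0, 0.2, 4.5, -0.1, 0, 0, -0.036, 0, 0.2, 4.5, -0.1, 0, 0, -0.036, 0, 0.2, 4.5, -0.1, 0, 0, -0.036, 0, 0.2, 4.5, -0.1, 0, 0, -0.036]

```text
t: 10.1
position: [0.6411, 0.0431, 0.0448]
ee_rot: [[-0.781, 0.625, -0.005], [0.625, 0.781, -0.003], [0.002, -0.006, -1.0]]
contact_force: [-2.1, -0.6, 0.8]
opening: 0.006
```

```bash
python3 -c "
from h import *
where();deck(capture('top'))"
```

```text
t 10.1 r 0.11311041547205304 ang -38.418264801149775 z 0.04477343989999007 yaw-tangent -0.2562460349036826 tilt [ 0.00204489 -0.00611646] f [-2.10276192 -0.61035058  0.83117734] j7 23.51396064093146
peg r 0.1093 a 29.2 mod60 29.2
peg r 0.1092 a 89.3 mod60 29.3
peg r 0.1090 a 149.3 mod60 29.3
peg r 0.1093 a -150.9 mod60 29.1
orange r 0.0604 a 119.5
```

Call:
servo_tool:
  plan: [0, 0.2, 4.5, -0.1, -0.001, 0, -0.039, 0, 0.2, 4.5, -0.1, -0.001, 0, -0.039, 0, 0.2, 4.5, -0.1, -0.001, 0, -0.039, 0, 0.2, 4.5, -0.1, -0.001, 0, -0.039, 0, 0.2, 4.5, -0.1, -0.001, 0, -0.039, 0, 0.2, 4.5, -0.1, -0.001, 0, -0.039, 0, 0.2, 4.5, -0.1, -0.001, 0, -0.039, 0, 0.2, 4.5, -0.1, -0.001, 0, -0.039, 0, 0.2, 4.5, -0.1, -0.001, 0, -0.039, 0, 0.2, 4.5, -0.1, -0.001, 0, -0.039, 0, 0.2, 4.5, -0.1, -0.001, 0, -0.039, 0, 0.2, 4.5, -0.1, -0.001, 0, -0.039]

```text
t: 11.35
position: [0.6636, 0.0904, 0.0446]
ee_rot: [[-0.982, 0.186, -0.003], [0.186, 0.982, 0.003], [0.004, 0.003, -1.0]]
contact_force: [-0.5, -1.6, 1.3]
opening: 0.01
```

```bash
python3 -c "
from h import *
where();c=snap('top','top5.png');deck(c)"
```

```text
t 11.35 r 0.11348925815382208 ang -11.677833994260896 z 0.04460747653470232 yaw-tangent 0.9369375226195018 tilt [0.00376662 0.0027415 ] f [-0.50616059 -1.59743562  1.33098885] j7 45.967758806442696
peg r 0.1041 a 21.3 mod60 21.3
peg r 0.1096 a 55.7 mod60 55.7
peg r 0.1093 a 115.7 mod60 55.7
peg r 0.1092 a 175.9 mod60 55.9
orange r 0.0603 a 145.9
```

View pics/top5.png

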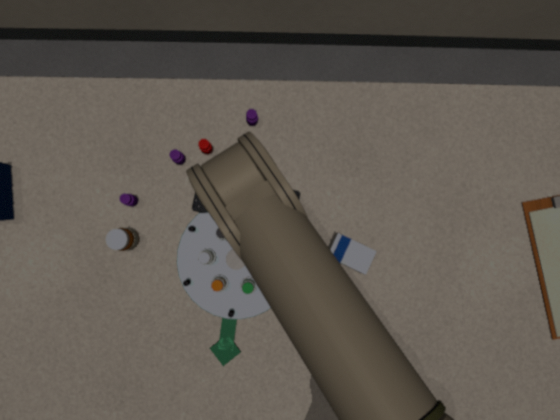

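Call:
servo_tool:
  plan: [0, 0.2, 4.5, -0.1, 0, 0, -0.037, 0, 0.2, 4.5, -0.1, 0, 0, -0.037, 0, 0.2, 4.5, -0.1, 0, 0, -0.037, 0, 0.2, 4.5, -0.1, 0, 0, -0.037, 0, 0.2, 4.5, -0.1, 0, 0, -0.037, 0, 0.2, 4.5, -0.1, 0, 0, -0.037, 0, 0.2, 4.5, -0.1, 0, 0, -0.037, 0, 0.2, 4.5, -0.1, 0, 0, -0.037, 0, 0.1, 3, 0, 0, 0, -0.025, 0, 0.1, 2, 0, 0, 0, -0.017, 0, 0.1, 1, 0, 0, 0, -0.01]

```text
t: 12.5
position: [0.6639, 0.1342, 0.045]
ee_rot: [[-0.983, -0.184, -0.002], [-0.184, 0.983, 0.003], [0.001, 0.003, -1.0]]
contact_force: [1.2, -1.1, -1.3]
opening: 0.003
```

```bash
python3 -c "
from h import *
where();c=snap('top','top6.png');deck(c)"
```

```text
t 12.5 r 0.11336338294623909 ang 10.570651065841725 z 0.045028469582520256 yaw-tangent 0.0420297336760882 tilt [0.00101103 0.00289745] f [ 1.2361134  -1.09105716 -1.2985561 ] j7 62.15086732588535
peg r 0.1094 a 78.1 mod60 18.1
peg r 0.1093 a 138.2 mod60 18.2
orange r 0.0604 a 168.1
```

Call:
servo_tool:
  plan: [0, 0.1, 2, 0, 0, 0, -0.017, 0, 0.1, 2, 0, 0, 0, -0.017, 0, 0.1, 2, 0, 0, 0, -0.017, 0, 0.1, 2, 0, 0, 0, -0.017, 0, 0, 1, 0, 0, 0, -0.01, 0, 0, 0, 0, 0, 0, 0]

```text
t: 13.15
position: [0.6617, 0.1433, 0.0452]
ee_rot: [[-0.964, -0.266, -0.001], [-0.266, 0.964, 0.003], [0.0, 0.003, -1.0]]
contact_force: [0.9, -1.4, -0.5]
opening: 0.007
```

```bash
python3 -c "
from h import *
where();c=snap('top','top7.png');deck(c)"
```

```text
t 13.15 r 0.11320968143984209 ang 15.335857350680373 z 0.045174594355323554 yaw-tangent 0.11898524145880174 tilt [0.0002372 0.0027853] f [ 0.88974499 -1.42546799 -0.51183435] j7 65.81096909494019
peg r 0.1093 a 83.1 mod60 23.1
peg r 0.1093 a 142.8 mod60 22.8
orange r 0.0657 a 168.9
```

Call:
servo_tool:
  plan: [0, 0, -3, 0, 0, 0, 0, 0, -1, -4, 0, 0, 0, 0, 0, -1, -4, 0, 0, 0, 0, 0, -1, -2, -10, 0, 0, 0, 0, 0, 0, -20, 0, 0, 0, 0, 0, 0, -30, 0, 0, 0, 0, 0, 0, -30, 0, 0, 0, 0, 0, 0, -30, 0, 0, 0, 0, 0, 0, -30, 0, 0, 0, 0, 0, 0, 0, 0, 0, 0]

```text
t: 14.2
position: [0.6682, 0.132, 0.2106]
ee_rot: [[-0.964, -0.267, 0.002], [-0.267, 0.964, 0.007], [-0.004, 0.006, -1.0]]
contact_force: [-0.4, 0.3, 0.0]
opening: 0.003
```

```bash
python3 -c "
from h import *
where();c=snap('top','top8.png');deck(c)"
```

```text
t 14.2 r 0.11714099933745468 ang 9.116565423364372 z 0.21055030242479475 yaw-tangent 6.3776955400117 tilt [-0.00352602  0.00631112] f [-0.42743766  0.34620093  0.00925139] j7 71.21865792803068
peg r 0.1112 a 78.4 mod60 18.4
peg r 0.1094 a 142.9 mod60 22.9
```

View pics/top8.png

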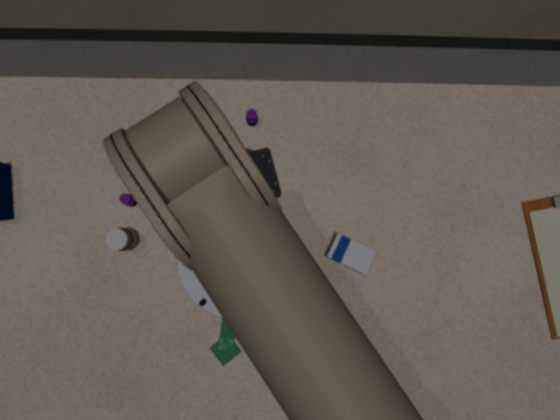

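Call:
servo_tool:
  plan: [0, 10, -32, 0, 0, 0, 0, 0, 10, -32, 0, 0, 0, 0, 0, 10, -32, 0, 0, 0, 0, 0, 10, -32, 0, 0, 0, 0, 0, 10, -32, 0, 0, 0, 0, 0, 10, -32, 0, 0, 0, 0, 0, 10, -32, 0, 0, 0, 0, 0, 10, -32, 0, 0, 0, 0, 0, 10, -32, 0, 0, 0, 0, 0, 10, -32, 0, 0, 0, 0, 0, 0, 0, 0, 0, 0, 0]

```text
t: 15.35
position: [0.6531, -0.2141, 0.2059]
ee_rot: [[-0.962, -0.274, -0.006], [-0.274, 0.962, 0.008], [0.003, 0.009, -1.0]]
contact_force: [0.4, -1.1, -0.5]
opening: 0.005
```

```bash
python3 - <<'E'
from h import *
where();c=snap('top','top9.png');deck(c)
cv2.imwrite('pics/crop9.png',cv2.resize(c['pixels'][190:375,160:320,::-1],None,fx=3.2,fy=3.2,interpolation=cv2.INTER_CUBIC))
for n in ['tablet_jar_mid','carton_mid','steel_cup_mid','orange_vial_mid','white_vial_mid','grey_vial_mid','blue_vial_mid','green_vial_mid']:
    print(n,[(np.round(d['at'],3).tolist(),round(d['p'],2)) for d in mark_of(n,'top')])
print('front',C+.06*np.array([np.cos(np.radians(173.1)),np.sin(np.radians(173.1))]))
E
```

```text
t 15.35 r 0.3425866788294034 ang -72.92165731985536 z 0.20590058994036514 yaw-tangent 88.80057905126483 tilt [0.00320471 0.00885457] f [ 0.41188234 -1.09574588 -0.54808815] j7 101.27108903913637
peg r 0.1090 a 22.9 mod60 22.9
peg r 0.1099 a -37.3 mod60 22.7
peg r 0.1093 a 83.1 mod60 23.1
peg r 0.1099 a -97.1 mod60 22.9
peg r 0.1094 a 143.0 mod60 23.0
peg r 0.1098 a -157.2 mod60 22.8
orange r 0.0602 a 173.0
tablet_jar_mid [([0.592, 0.348, 0.041], 0.77)]
carton_mid [([0.563, -0.13, 0.023], 0.83)]
steel_cup_mid [([0.754, 0.1, 0.024], 0.68)]
orange_vial_mid [([0.492, 0.122, 0.064], 0.7), ([0.679, 0.343, 0.028], 0.67), ([0.853, 0.085, 0.028], 0.59), ([0.762, 0.239, 0.028], 0.57), ([0.792, 0.185, 0.027], 0.43)]
white_vial_mid [([0.526, 0.171, 0.062], 0.74)]
grey_vial_mid [([0.591, 0.163, 0.063], 0.47)]
blue_vial_mid [([0.577, 0.06, 0.063], 0.42)]
green_vial_mid [([0.518, 0.064, 0.067], 0.64)]
front [0.49293456 0.12060821]
```

View pics/crop9.png

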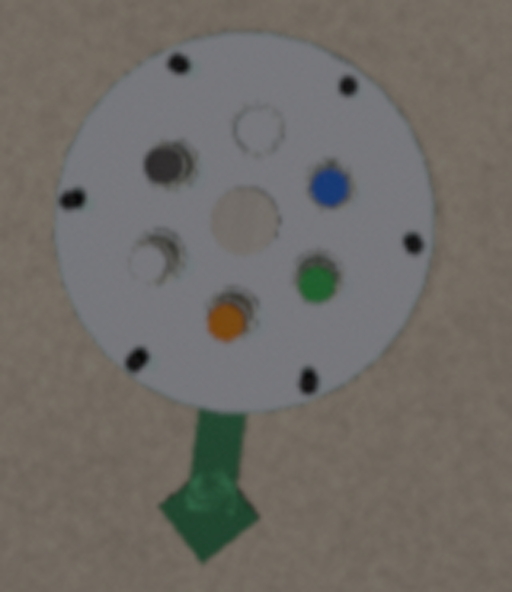

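View pics/top9.png

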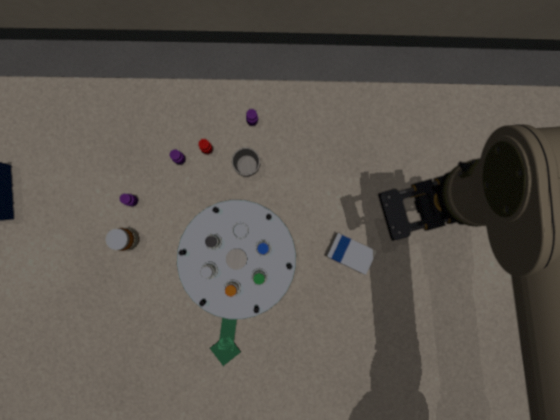

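The orange vial at (231,290) lines up with the arrow at 173.0° against 173.1°. All five vials stand in their collars, the bystanders haven't moved, and the arm is clear.

```bash
python3 -c "
from h import *
print(hand_in())"
```

```text
the job is handed in; nothing more can be done
None
```

I turned the carousel about 156° counter-clockwise by pushing one peg slowly with the closed fingertips. Then I backed off, lifted clear and handed the job in at about 15.4 s of the 48 s.

**Alignment:** in the last picture the orange vial stands at 173.0° about the axis and the arrow at 173.1°. The pegs give 172.9°. That puts the vial well under 1 mm from the front point by my own measurement; the network's mark was within 2 mm.

**Vials and bystanders:** all five vials stand in their collars at their normal height. The jar and cup read within about 3 mm of their first positions. The carton read 5 mm off, about the network's own error, and it looks unmoved in the picture.

**Forces:** the contact forces I read stayed around 1–3 N.

No check failed. One reading disagreed briefly: orange at 168.9° while the arm partly hid it. It cleared once the arm had moved away.

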